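# Snap the control board onto the posts of a dry-block heater

## Task

Refit the control board of the opened lab heater: lift the green board by its black heat sink, lay it over the four barbed posts in the grey tray, with the white connector on the same side as the gap with blue edges in the tray wall, and let go of it. Then press it down at one short end after the other until all four posts have clicked through and the board is locked firmly down on its rubber washers; each end's posts are screwed to a height of their own. The board cracks if it is pressed with more than about 20 N, at any moment, so feel your way; and leave everything else on the bench where it is.

Things in the scene. Friction and masses are not known exactly. Their poses are not given: they have to be found in the camera images.
- board: Green circuit board 130 (x) x 90 (y) x 3.2 mm, 160 g; origin: centre of its underside, z to the component side. 8 mm holes at x +-54, y +-34. Black heat sink in the middle, its top 36 mm above the board's upper face. White connector (36 mm) mid +y edge, silver capacitors and blue relay along -y, all 12 mm high at most. Starts flat on a blue mat, underside 3 mm above the bench.
- pcb: The bare plate of the same board (without heat sink and parts), same origin and axes: the part that is pressed. Bare pale gold bars (16 x 44 mm) on its upper face at x -48 and +48, y 0, are the places to press: the two posts of that end stand 34 mm to either side, 6 mm further out.
- board_grip (a point): Place to grip: on the heat sink's centre line, 22 mm above the board's upper face (14 mm below the sink's top). Axes as the board's. The sink is 34 mm wide along x, 40 along y; the board is bare on both x sides of it, so grip across x; fingertips may reach down to just above the board.
- tray_seat (a point): Centre of the tray at the nominal washer height, 22 mm above the bench; x, y axes as those of the seated board. The true height of each end's washers is 19 to 25 mm and NOT measured (feel for it). Laid on, the board rests on the barbs 6 mm above the washers. Pressed at mid end, that end slips past its barbs at 8 to 14 N and drops; pressed on to 15 N against the springy washers it is surely locked.
- hole0 (a point): Centre of the board's hole 0 on the underside (board x -54, y -34 mm); belongs on post 0.
- hole1 (a point): Centre of the board's hole 1 on the underside (board x +54, y -34 mm); belongs on post 1.
- hole2 (a point): Centre of the board's hole 2 on the underside (board x +54, y +34 mm); belongs on post 2.
- hole3 (a point): Centre of the board's hole 3 on the underside (board x -54, y +34 mm); belongs on post 3.
- post0 (a point): Axis of post 0 at nominal washer height, 22 mm above the bench (tray x -54, y -34 mm).
- post1 (a point): Axis of post 1 at nominal washer height, 22 mm above the bench (tray x +54, y -34 mm).
- post2 (a point): Axis of post 2 at nominal washer height, 22 mm above the bench (tray x +54, y +34 mm).
- post3 (a point): Axis of post 3 at nominal washer height, 22 mm above the bench (tray x -54, y +34 mm).
- tray: Grey heater base tray, fixed, 180 (x) x 140 (y) mm, walls 18 mm high; origin under its centre. Gap with blue edges, 42 mm wide, mid +y wall. Posts: white, at x +-54, y +-34, each end's pair screwed to its own height; black rubber washer 15 mm wide, through it a 6.6 mm core, blunt tip 18 mm above the washer. Two sprung barbs per post (+-y) slope out to 6 mm off the axis, 2.5 mm above the free washer.
- pad0 (a joint): Squeeze of the rubber washer on post 0 (m): 0 free, 0.0005 to 0.001 when that post is locked over the board, more while pressed (3 N per mm each, 3.5 mm at most).
- pad1 (a joint): Squeeze of the rubber washer on post 1 (m): 0 free, 0.0005 to 0.001 when that post is locked over the board, more while pressed (3 N per mm each, 3.5 mm at most).
- pad2 (a joint): Squeeze of the rubber washer on post 2 (m): 0 free, 0.0005 to 0.001 when that post is locked over the board, more while pressed (3 N per mm each, 3.5 mm at most).
- pad3 (a joint): Squeeze of the rubber washer on post 3 (m): 0 free, 0.0005 to 0.001 when that post is locked over the board, more while pressed (3 N per mm each, 3.5 mm at most).
- screwdriver: Bystander: red-handled screwdriver, 160 mm, lying between mat and tray.
- tip_box: Bystander: pipette tip box, 85 x 115 x 72 mm.
- dishes: Bystander: stack of four dishes, 92 mm across, 58 mm high.
- tube_rack: Bystander: blue tube rack, 90 x 200 x 30 mm.
- orange_rack: Bystander: orange tube rack, 100 x 150 x 26 mm.
- amber: Bystander: amber bottle, 44 mm across, 85 mm high.
- cover: Bystander: white cover of the heater, 180 x 140 x 45 mm.

How it is judged:
By the outcome, as a careful person would: the job done as asked, in the order asked, and still so for the second after the job is handed in, with the robot touching nothing.
It also fails if it takes over 72 s, if anything falls off the work surface, if the arm or the gripper's body presses on something with over 40 N, if the wrist force passes 120 N, or if a joint passes its speed limit or range.

## Robot

A 7-joint arm with a two-finger parallel gripper is mounted at the origin on the work surface. World frame = base frame: x ahead of the robot, y to its left, z up, the work surface at z = 0. Lengths are in m, angles in rad, forces in N, time in s.
With the tool pointing down it reaches from about 0.375 to 0.925 m from the base axis. Payload 3.1 kg.
Tool frame: the origin (TCP) lies midway between the tips of the shut fingers; the grasp point (between the pads) lies 19 mm behind it; z points along the fingers, y is the line along which they close (so a half turn about z gives the same grasp; the last joint's range is limited). The gripper opens to 85 mm and grips with 20 to 120 N. Pads are 22 mm wide; open, the fingers measure 114 mm over their backs; the gripper's body (76 mm by 85 mm) begins 54 mm behind the grasp point. The pads swing forward as they close: fully open they stand 13 mm farther back than shut.
Start: joints at [1.038, 0.383, 0.044, 1.598, -0.018, 1.161, -0.05], TCP at [0.274, -0.59, 0.231] pointing down, gripper open.
Joint ranges: [-2.61, 2.61], [-0.41, 2.15], [-1.48, 1.57], [0, 2.5], [-1.57, 4.71], [0.05, 1.97], [-2.85, 2.85]. Speed limits (rad/s): [2.79, 2.79, 3.14, 3.14, 3.14, 3.14, 3.14].

## Interface

Orientations are given as a unit quaternion [x, y, z, w].
In Python, from bench import readout, vision, order, nets gives the robot as it stands.
- The arm moves only by the tool step_arm, never from a script. Its argument "series" is a list of rows, each a list of 3 entries, a list of its own where there are three numbers: the gripper's target within -1 to 1 (shut at 1, half-way at 0, fully open at -1), then the shift along the tool's x, y, z in cm, then the turn, a rotation vector about the tool's x, y, z in degrees. A call has 1 to 5 rows; each row shifts and turns the commanded pose from where the row before left it, along the tool's axes as they then stand; what a row does not reach is not made up. A row lasts 1/10 s, in which the tool goes at most 50 mm and 8.59 degrees, less where a joint would pass 70% of its speed; a pose out of reach is approached as far as the arm can. A call is refused whole if a number of a shift passes 5 or a number of a turn 8.59, either way. A call with a gripper value outside its range is refused whole. The fingers move at their own pace and stop on an object; "grip_force" is the grip in N (left out, the last holds). Time passes only in rows, so rows that do not move let the fingers close. It gives the time, the measured TCP pose, the force, the opening and the grip force at its end, in the units of the state.
- readout.get_state(): the state, without advancing time (a new reading comes with each control period).
- vision.snapshot(name): name is "scene" or "top"; returns a dict with "pixels" (480x640x3 uint8, red, green, blue), "z_map" (480x640 float32, m along the optical axis (not along the pixel's ray), 0 where there is no reading), "vertical_fov" (degrees; the focal length in pixels is half the picture's height over the tangent of half this angle, whatever the lens; pixels are square), "cx", "cy" (the principal point, pixels), "view" (4x4, takes a point from world to camera coordinates). Camera axes: x right, y down, z forward; pixel columns grow to the right and rows downward; lengths in m; the calibration is good to about 2 mm. A picture is of the moment at which its call begins.
- order.sign_off(): hands the job in; it is judged then, once.
Trained networks look in a picture, given as the dict that the camera call returned (one of the last four; its "shot" number tells which), for a name from the list of things; names that differ only in an ending like _2 or _b are one class to them, and where a whole thing is asked for, a point or a joint stands for the part that bears it (a point fixed in the world has none). Each returns a list of dicts, best first, with "p" (0 to 1); they miss things now and then, are a little off and sometimes report something else, mostly with a low value. They report only what shows in the picture. A call takes as long as a camera call.
- nets.search_frame(picture, name): "location" ([row, column] in pixels, amid what is visible of it).
- nets.mark_of(picture, name): "location" ([row, column] in pixels: a listed point, or the origin of a listed thing).
The state is a dict: "clock": time; "joint_positions": joint angles; "joint_vel": joint speeds; "joint_efforts": joint torques, N m; "tcp_pos": TCP position; "eef_rot": TCP orientation; "ft_force": force on the tool from outside, world axes, zero at the start; "ft_torque": the same for the moment, N m; "finger_gap": finger opening in m; "gripper_force": force on a finger pad.
Only numpy, scipy, OpenCV 4.12 (cv2) and the standard library are available. Lean on these libraries where they do the work, as an engineer would, in place of code of your own. Each camera call takes 0.05 s, during which the arm holds its last target. There are 200 camera calls.

## Working session

There is one attempt and no reset: what is moved stays moved. The work goes in short steps, Python scripts to look and compute and a tool call to move; the robot and the scene stay as the last step left them, time stands still between calls to the robot, and variables do not carry over. Pictures are saved under pics/ and viewed, at most 10 in all, crops included, and the job is handed in when it is done.

Besides the shell and the picture viewer there is one more tool, called after "Request:" as name(argument=value, ...), one argument or row to a line, values as JSON. step_arm: Moves the arm, as the interface text tells. Its arguments: {"type":"object","properties":{"series":{"type":"array"},"grip_force":{"type":"number"}},"required":["series"]}

```bash
mkdir -p pics; cat > h.py <<'E'
import numpy as np, cv2
from bench import readout, vision, order, nets
def K(p): return 240/np.tan(np.radians(p["vertical_fov"])/2)
def ray(p,rc):
    f=K(p);V=np.array(p["view"]);R=V[:3,:3];t=V[:3,3]
    d=R.T@np.array([(rc[1]-p["cx"])/f,(rc[0]-p["cy"])/f,1]);o=-R.T@t
    return o,d
def atz(p,rc,z):
    o,d=ray(p,rc);return o+d*(z-o[2])/d[2]
def proj(p,P):
    V=np.array(p["view"]);c=V[:3,:3]@np.array(P)+V[:3,3];f=K(p)
    return np.array([p["cy"]+f*c[1]/c[2],p["cx"]+f*c[0]/c[2]])
def cloud(p):
    f=K(p);V=np.array(p["view"]);z=p["z_map"];v,u=np.mgrid[:480,:640]
    C=np.stack([(u-p["cx"])/f*z,(v-p["cy"])/f*z,z],-1)
    return (C-V[:3,3])@V[:3,:3]
def save(p,n): cv2.imwrite(f"pics/{n}.png",p["pixels"][:,:,::-1])
E
python3 - <<'E'
from h import *
np.set_printoptions(precision=4,suppress=True)
s=readout.get_state();print(s)
Z=dict(board=.003,board_grip=.0282,hole0=.003,hole1=.003,hole2=.003,hole3=.003,post0=.022,post1=.022,post2=.022,post3=.022,tray_seat=.022,tray=0)
for c in("scene","top"):
    p=vision.snapshot(c);save(p,c+"0");print(c,p["vertical_fov"],p["view"])
    for n,z in Z.items():
        for d in nets.mark_of(p,n)[:2]: print(n,d["p"],np.round(d["location"],1),atz(p,d["location"],z))
E
```

```text
{'clock': 0.0, 'joint_positions': array([ 1.0382,  0.3839,  0.0438,  1.5996, -0.0179,  1.1612, -0.0499]), 'joint_vel': array([-0.0007, -0.0009,  0.0011, -0.0006, -0.0013,  0.0012, -0.0008]), 'joint_efforts': array([  0.0002, -43.3471,   1.0246, -24.9516,   0.0106,   0.0113,
        -0.    ]), 'tcp_pos': array([ 0.2734, -0.5886,  0.2298]), 'eef_rot': array([ 0.9765,  0.2157, -0.0004, -0.0013]), 'ft_force': array([ 0.0991, -0.1062, -1.5331]), 'ft_torque': array([ 0.0101,  0.0033, -0.0427]), 'gripper_force': 0.0, 'finger_gap': 0.08543421289770282}
scene 44.62116354290134 [[-0.3102  0.9504  0.0219  0.1957]
 [ 0.5121  0.1864 -0.8385 -0.257 ]
 [-0.801  -0.2488 -0.5445  2.1522]
 [ 0.      0.      0.      1.    ]]
board 0.86 [229.5 266.6] [ 0.5413 -0.2048  0.003 ]
board_grip 0.78 [218.9 266.9] [ 0.5221 -0.211   0.0282]
hole0 0.88 [238.3 259.7] [ 0.5931 -0.2052  0.003 ]
hole0 0.78 [233.4 244.4] [ 0.5841 -0.2585  0.003 ]
hole1 0.88 [238.3 259.7] [ 0.5931 -0.2052  0.003 ]
hole1 0.78 [233.4 244.4] [ 0.5841 -0.2585  0.003 ]
hole2 0.88 [238.3 259.7] [ 0.5931 -0.2052  0.003 ]
hole2 0.78 [233.4 244.
[... 1204 characters left out ...]
 -0.2056  0.003 ]
hole2 0.7 [251.3 423.8] [ 0.575  -0.2593  0.003 ]
hole3 0.96 [292.3 404.1] [ 0.4715 -0.2056  0.003 ]
hole3 0.7 [251.3 423.8] [ 0.575  -0.2593  0.003 ]
post0 0.87 [279.  251.8] [0.5037 0.1725 0.022 ]
post0 0.78 [275.1 278.8] [0.5131 0.106  0.022 ]
post1 0.87 [279.  251.8] [0.5037 0.1725 0.022 ]
post1 0.78 [275.1 278.8] [0.5131 0.106  0.022 ]
post2 0.87 [279.  251.8] [0.5037 0.1725 0.022 ]
post2 0.78 [275.1 278.8] [0.5131 0.106  0.022 ]
post3 0.87 [279.  251.8] [0.5037 0.1725 0.022 ]
post3 0.78 [275.1 278.8] [0.5131 0.106  0.022 ]
tray_seat 0.87 [257.4 259.8] [0.5574 0.1539 0.022 ]
tray 0.97 [256.9 265.2] [0.562  0.1431 0.    ]
tray 0.3 [268.3 398.9] [ 0.5321 -0.1951  0.    ]
```

```bash
python3 - <<'E'
from h import *
a=cv2.imread("pics/top0.png")[190:340,200:480];cv2.imwrite("pics/topc.png",cv2.resize(a,(784,420),interpolation=cv2.INTER_CUBIC))
E
```

```text
(no output)
```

View pics/scene0.png

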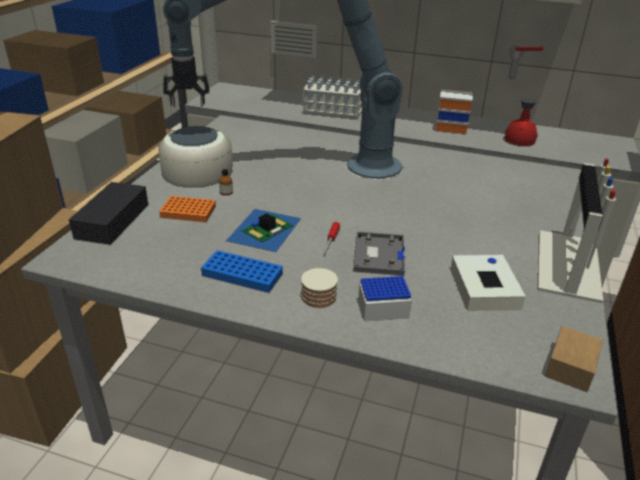

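View pics/topc.png

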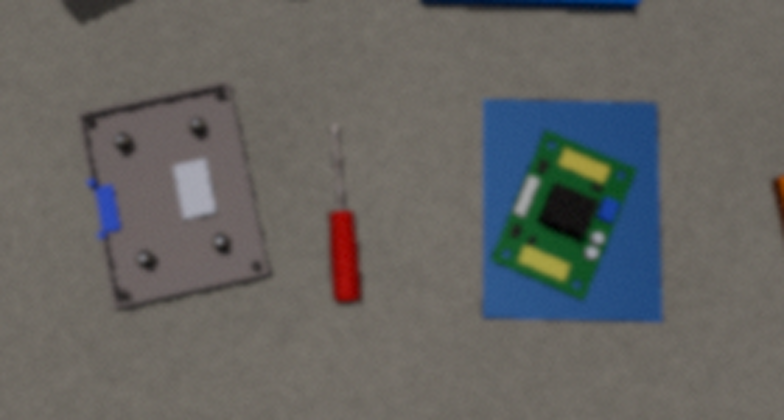

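```bash
cat > meas.py <<'E'
from h import *
np.set_printoptions(precision=4,suppress=True)
def fit(local,world):
    a=np.array(local);b=np.array(world);ac=a-a.mean(0);bc=b-b.mean(0)
    th=np.arctan2((ac[:,0]*bc[:,1]-ac[:,1]*bc[:,0]).sum(),(ac*bc).sum());R=np.array([[np.cos(th),-np.sin(th)],[np.sin(th),np.cos(th)]])
    t=b.mean(0)-R@a.mean(0);return t,np.degrees(th),np.linalg.norm(b-(a@R.T+t),axis=1)*1e3
C4=np.array([[-54,-34],[54,-34],[54,34],[-54,34]])/1e3
def match(pts,t,th):
    th=np.radians(th);R=np.array([[np.cos(th),-np.sin(th)],[np.sin(th),np.cos(th)]])
    L=[];W=[]
    for q in pts:
        l=R.T@(np.array(q)-t);i=np.argmin(np.linalg.norm(C4-l,axis=1))
        if np.linalg.norm(C4[i]-l)<.012:L.append(C4[i]);W.append(q)
    return L,W
def gold(p,z=.0062,ctr=None):
    hsv=cv2.cvtColor(p["pixels"],cv2.COLOR_RGB2HSV);m=cv2.inRange(hsv,(18,70,90),(34,255,255))
    n,l,s,c=cv2.connectedComponentsWithStats(m)
    return [(s[i,4],atz(p,c[i][::-1],z)) for i in range(1,n) if s[i,4]>25]
def marks(p,n,z): return [(d["p"],atz(p,d["location"],z)[:2]) for d in nets.mark_of(p,n) if d["p"]>.25]
E
python3 - <<'E'
from meas import *
for c in("top","scene"):
    H=[];P=[]
    for k in range(3 if c=="top" else 2):
        p=vision.snapshot(c)
        H+=[q for _,q in marks(p,"hole0",.003)];P+=[q for _,q in marks(p,"post0",.022)]
        if k==0:
            print(c,[(a,w[:3]) for a,w in gold(p)])
            print("sink",marks(p,"board_grip",.0282),"seat",marks(p,"tray_seat",.022))
    print("H",np.array(H));print("P",np.array(P))
    for nm,pts,t0,th0 in(("board",H,np.array([.535,-.205]),-22),("tray",P,np.array([.557,.15]),10)):
        L,W=match(pts,t0,th0)
        if len(L)>2:print(nm,len(L),fit(L,W))
E
```

```text
top [(np.int32(105), array([ 0.5809, -0.2192,  0.0062])), (np.int32(101), array([ 0.4935, -0.1804,  0.0062]))]
sink [(0.68, array([ 0.5325, -0.2008]))] seat [(0.69, array([0.5577, 0.1519])), (0.39, array([ 0.5071, -0.1452])), (0.31, array([ 0.471 , -0.2056]))]
H [[ 0.4744 -0.2117]
 [ 0.5152 -0.1465]
 [ 0.5745 -0.2585]
 [ 0.597  -0.1907]
 [ 0.5631  0.1544]
 [ 0.5086 -0.1443]
 [ 0.5706 -0.2525]
 [ 0.4802 -0.2144]
 [ 0.5986 -0.1948]
 [ 0.5671 -0.247 ]
 [ 0.4757 -0.201 ]
 [ 0.603  -0.1955]
 [ 0.4988 -0.1413]]
P [[0.6105 0.1969]
 [0.5007 0.1758]
 [0.5196 0.1083]
 [0.6206 0.1319]
 [0.6021 0.2032]
 [0.6201 0.1254]
 [0.5114 0.1067]
 [0.5022 0.1749]
 [0.6124 0.1303]
 [0.6041 0.197 ]
 [0.5044 0.1786]
 [0.5169 0.1026]]
board 9 (array([ 0.5367, -0.201 ]), np.float64(-24.140671779480048), array([1.9416, 4.9898, 3.1502, 2.1735, 7.9794, 3.0403, 8.6995, 4.6155,
       7.0168]))
tray 12 (array([0.5604, 0.1526]), np.float64(11.940047581071788), array([4.2868, 1.1084, 4.9927, 1.3979, 7.3756, 5.1833, 3.5152, 1.6438,
       7.8844, 2.1004, 5.4953, 6.02  ]))
scene [(np.int32(78), array([-1.6927, -3.1829, 
[... 850 characters left out ...]
.int32(75), array([ 1.2466, -0.4871,  0.0062]))]
sink [(0.58, array([ 0.5226, -0.2091]))] seat [(0.64, array([0.5466, 0.1415])), (0.63, array([ 0.6114, -0.2518]))]
H [[ 0.5859 -0.2619]
 [ 0.4804 -0.1641]
 [ 0.4469 -0.227 ]
 [ 0.5843 -0.2029]
 [ 0.4907 -0.1513]
 [ 0.5954 -0.2036]
 [ 0.5861 -0.2592]
 [ 0.4489 -0.2235]
 [ 0.5176  0.1468]
 [ 0.6096  0.4515]
 [ 0.5253 -0.2023]]
P [[ 0.5887  0.1937]
 [ 0.6163  0.1355]
 [ 0.5766 -0.1962]
 [ 0.8123  0.2045]
 [ 0.501   0.0985]
 [ 0.502   0.1675]
 [ 0.4142 -0.4118]
 [ 0.502   0.1781]
 [ 0.4981  0.1065]
 [ 0.6106  0.1244]
 [ 0.5875  0.1886]]
tray 5 (array([0.5553, 0.151 ]), np.float64(9.906060500680008), array([8.9961, 9.5913, 6.4899, 9.9695, 4.3534]))
```

```bash
python3 - <<'E'
from meas import *
ps=[vision.snapshot("top") for _ in range(6)]
p=dict(ps[0]);p["pixels"]=np.mean([q["pixels"] for q in ps],0).astype(np.uint8)
Z=np.array([q["z_map"] for q in ps]);p["z_map"]=np.median(Z,0);print("noise",np.std(Z,0)[240:280,240:290].mean())
np.save("p0.npy",p,allow_pickle=True)
X=cloud(p);m=(abs(X[...,0]-.557)<.12)&(abs(X[...,1]-.15)<.1)
m2=m&(X[...,2]>.026);print("posts",X[m2])
print("floor z",np.median(X[m][:,2]),np.percentile(X[m][:,2],[5,95,99]))
w=m&(X[...,2]>.010)&(X[...,2]<.026);print(w.sum(),cv2.minAreaRect(X[w][:,:2].astype(np.float32)*1000))
# rectified, 4px/mm at z=.018, tray region 200x200 -> 600x
def rect(z,cx,cy,h,s):
    g=np.arange(-h,h,1/s)/1e3
    xs=cx-g[:,None]+0*g;ys=cy-g[None,:]+0*g[:,None]
    V=np.array(p["view"]);P=np.stack([xs,ys,0*xs+z],-1)@V[:3,:3].T+V[:3,3];f=K(p)
    return cv2.remap(p["pixels"],(p["cx"]+f*P[...,0]/P[...,2]).astype(np.float32),(p["cy"]+f*P[...,1]/P[...,2]).astype(np.float32),cv2.INTER_CUBIC)
im=rect(.018,.557,.15,110,2.7);cv2.imwrite("pics/rt.png",im[...,::-1]);print(im.shape)
E
```

```text
noise 0.014335412
posts [[0.6174 0.1311 0.0316]
 [0.6169 0.1284 0.0337]
 [0.6164 0.1256 0.0365]
 [0.6183 0.1241 0.0271]
 [0.6139 0.1305 0.0362]
 [0.6133 0.1278 0.0391]
 [0.6147 0.126  0.0323]
 [0.6156 0.124  0.0276]
 [0.613  0.1289 0.0277]
 [0.6046 0.1953 0.0326]
 [0.602  0.1977 0.033 ]
 [0.602  0.1952 0.0331]
 [0.6016 0.1923 0.0353]
 [0.6031 0.1912 0.0271]
 [0.5997 0.1978 0.032 ]
 [0.5989 0.1946 0.036 ]
 [0.5995 0.1926 0.033 ]
 [0.5121 0.107  0.034 ]
 [0.5121 0.1045 0.0335]
 [0.5127 0.1026 0.028 ]
 [0.5104 0.11   0.0273]
 [0.5098 0.1071 0.0324]
 [0.5095 0.1044 0.0351]
 [0.5101 0.1024 0.0292]
 [0.5077 0.1049 0.029 ]
 [0.4976 0.1751 0.0334]
 [0.4977 0.1727 0.0328]
 [0.4976 0.1702 0.0334]
 [0.4981 0.1685 0.0286]
 [0.4951 0.1749 0.0345]
 [0.4954 0.173  0.0309]
 [0.4947 0.1695 0.0378]
 [0.4956 0.1684 0.0283]
 [0.4958 0.1662 0.0269]
 [0.4931 0.1732 0.0289]
 [0.4933 0.1709 0.0276]]
floor z 0.0035124765405334306 [-0.0006  0.0183  0.0213]
794 ((556.0929565429688, 151.05490112304688), (180.27230834960938, 141.24708557128906), 12.321271896362305)
(594, 594, 3)
```

View pics/rt.png

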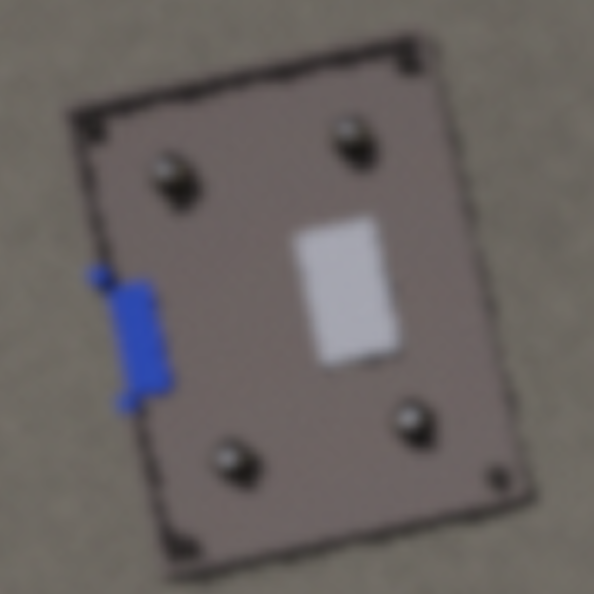

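```bash
cat >> h.py <<'E'
from scipy.spatial.transform import Rotation as Ro
def goto(pos,yaw):
    "rest to go: tool y to point at world angle yaw(deg), tool down"
    s=readout.get_state();R0=Ro.from_quat(s["eef_rot"]);a=np.radians(yaw)
    y=np.array([np.cos(a),np.sin(a),0]);z=np.array([0,0,-1.]);R1=Ro.from_matrix(np.stack([np.cross(y,z),y,z],1))
    d=np.array(pos)-s["tcp_pos"]
    print("t",s["clock"],"tcp",s["tcp_pos"],"shift now-axes cm",np.round(100*R0.inv().apply(d),2),"target-axes",np.round(100*R1.inv().apply(d),2),"turn deg",np.round((R0.inv()*R1).as_rotvec(degrees=True),2),"F",s["ft_force"],"gap",s["finger_gap"],"grip",s["gripper_force"],"q7",s["joint_positions"])
E
python3 - <<'E'
from meas import *
p=np.load("p0.npy",allow_pickle=True).item()
g=cv2.resize(cv2.cvtColor(p["pixels"],cv2.COLOR_RGB2GRAY),None,fx=8,fy=8,interpolation=cv2.INTER_CUBIC).astype(float)
P=[];L=[]
th=np.radians(12.4);R=np.array([[np.cos(th),-np.sin(th)],[np.sin(th),np.cos(th)]]);t=np.array([.556,.1505])
for l in C4:
    r,c=proj(p,[*(R@l+t),.038]);r8,c8=int(r*8),int(c*8)
    w=g[r8-36:r8+37,c8-36:c8+37];bg=np.median(w)
    m=np.clip(w-bg-25,0,None);v,u=np.mgrid[:73,:73]
    rc=((r8-36+(m*v).sum()/m.sum()+.5)/8-.5,(c8-36+(m*u).sum()/m.sum()+.5)/8-.5)
    q=atz(p,rc,.038)[:2];P.append(q);L.append(l);print(l,q,(m>0).sum()/64,w.max(),bg)
print("tray",fit(L,P))
G=gold(p);print("gold",G); G=[w[:2] for a,w in G]; G.sort(key=lambda q:q[0]);print(fit([[-.048,0],[.048,0]],G))
hsv=cv2.cvtColor(p["pixels"],cv2.COLOR_RGB2HSV);m=cv2.inRange(hsv,(35,60,20),(85,255,255));m[:,:340]=0
ys,xs=np.nonzero(m);print(cv2.minAreaRect(np.array([atz(p,(a,b),.0062)[:2]*1e3 for a,b in zip(ys,xs)],np.float32)))
goto([.537,-.2,.1],-23.9)
E
```

```text
[-0.054 -0.034] [0.5102 0.1073] 0.0625 119.0 93.0
[ 0.054 -0.034] [nan nan] 0.0 101.0 94.0
[0.054 0.034] [nan nan] 0.0 102.0 94.0
[-0.054  0.034] [nan nan] 0.0 111.0 94.0
tray (array([nan, nan]), np.float64(nan), array([nan, nan, nan, nan]))
gold [(np.int32(105), array([ 0.5809, -0.2192,  0.0062])), (np.int32(101), array([ 0.4934, -0.1804,  0.0062]))]
(array([ 0.5372, -0.1998]), np.float64(-23.87293377860043), array([0.134, 0.134]))
((536.8780517578125, -199.3954620361328), (87.31069946289062, 127.48335266113281), 66.02455139160156)
t 2.55 tcp [ 0.2738 -0.5895  0.2313] shift now-axes cm [ 40.28 -24.24  13.13] target-axes [46.27  8.28 13.13] turn deg [ -0.    -0.   -41.18] F [ 0.6231  0.3436 -0.3615] gap 0.08519493617067014 grip 0.0 q7 [ 1.0382  0.3829  0.0439  1.5979 -0.0179  1.1612 -0.0499]<stdin>:10: RuntimeWarning: invalid value encountered in scalar divide
```

Request:
step_arm(
  series=[
    [-1,[0,0,0],[0,0,-8.24]],
    [-1,[0,0,0],[0,0,-8.24]],
    [-1,[0,0,0],[0,0,-8.24]],
    [-1,[0,0,0],[0,0,-8.24]],
    [-1,[0,0,0],[0,0,-8.24]],
  ],
)

```text
clock: 3.05
tcp_pos: [0.2738, -0.5895, 0.2313]
eef_rot: [0.837, 0.548, 0.0, -0.0]
ft_force: [-0.4, 0.3, -0.0]
finger_gap: 0.0854
gripper_force: 0.0
```

Request:
step_arm(
  series=[
    [-1,[4.62,0.84,0],[0,0,0]],
    [-1,[4.62,0.84,0],[0,0,0]],
    [-1,[4.62,0.84,0],[0,0,0]],
    [-1,[4.62,0.84,0],[0,0,0]],
    [-1,[4.62,0.84,0],[0,0,0]],
  ],
)

```text
clock: 3.55
tcp_pos: [0.4066, -0.3938, 0.2316]
eef_rot: [0.838, 0.545, 0.0, 0.0]
ft_force: [0.3, 0.3, -0.0]
finger_gap: 0.0853
gripper_force: 0.0
```

Request:
step_arm(
  series=[
    [-1,[4.5,0.84,1],[0,0,0]],
    [-1,[4.5,0.84,1.8],[0,0,0]],
    [-1,[4.5,0.84,1.8],[0,0,0]],
    [-1,[4.5,0.84,1.8],[0,0,0]],
    [-1,[4.5,0.84,1.8],[0,0,0]],
  ],
)

```text
clock: 4.05
tcp_pos: [0.5362, -0.2053, 0.149]
eef_rot: [0.838, 0.545, 0.0, 0.001]
ft_force: [0.7, 0.2, 0.1]
finger_gap: 0.0856
gripper_force: 0.0
```

```bash
python3 - <<'E'
from meas import *
goto([.537,-.1998,.0105],-23.9)
E
```

```text
t 4.05 tcp [ 0.5362 -0.2053  0.149 ] shift now-axes cm [ 0.54 -0.17 13.85] target-axes [ 0.54 -0.15 13.85] turn deg [ 0.07  0.01 -0.01] F [0.7054 0.2193 0.1379] gap 0.08557320860456283 grip 0.0 q7 [ 0.5603  0.3497 -0.3154  1.8442  0.1299  0.9664 -0.2285]
```

Request:
step_arm(
  series=[
    [-1,[0.5,-0.15,2],[0,0,0]],
    [-1,[0,0,4],[0,0,0]],
    [-1,[0,0,3],[0,0,0]],
    [-1,[0,0,2],[0,0,0]],
    [-1,[0,0,0],[0,0,0]],
  ],
)

```text
clock: 4.55
tcp_pos: [0.5328, -0.2005, 0.0359]
eef_rot: [0.838, 0.546, -0.002, -0.003]
ft_force: [-0.2, 0.1, -0.4]
finger_gap: 0.0854
gripper_force: 0.0
```

```bash
python3 - <<'E'
from meas import *
goto([.537,-.1998,.0105],-23.9)
E
```

```text
t 4.55 tcp [ 0.5328 -0.2005  0.0359] shift now-axes cm [0.23 0.38 2.54] target-axes [0.23 0.36 2.54] turn deg [-0.42  0.03  0.02] F [-0.2071  0.1029 -0.412 ] gap 0.08537914028071915 grip 0.0 q7 [ 0.5246  0.5055 -0.2845  1.9061  0.197   0.7643 -0.2867]
```

Request:
step_arm(
  series=[
    [-1,[0,0,0],[0,0,0]],
    [-1,[0,0,0],[0,0,0]],
  ],
)

```text
clock: 4.75
tcp_pos: [0.5375, -0.2019, 0.041]
eef_rot: [0.838, 0.545, 0.001, 0.001]
ft_force: [0.0, -0.1, -0.4]
finger_gap: 0.0854
gripper_force: 0.0
```

```bash
python3 - <<'E'
from meas import *
goto([.537,-.1998,.0105],-23.9)
E
```

```text
t 4.75 tcp [ 0.5375 -0.2019  0.041 ] shift now-axes cm [ 0.17 -0.15  3.05] target-axes [ 0.17 -0.14  3.05] turn deg [ 0.19 -0.02  0.  ] F [ 0.0297 -0.1497 -0.4403] gap 0.08537455146213586 grip 0.0 q7 [ 0.5254  0.4997 -0.2858  1.9012  0.1967  0.7642 -0.2866]
```

Request:
step_arm(
  series=[
    [-1,[0.15,-0.14,0.8],[0,0,0]],
    [-1,[0,0,1],[0,0,0]],
    [-1,[0,0,1],[0,0,0]],
    [-1,[0,0,0.2],[0,0,0]],
    [-1,[0,0,0],[0,0,0]],
  ],
)

```text
clock: 5.25
tcp_pos: [0.5344, -0.1992, 0.0082]
eef_rot: [0.838, 0.546, -0.001, -0.001]
ft_force: [0.0, 0.6, 0.1]
finger_gap: 0.0853
gripper_force: 0.0
```

Request:
step_arm(
  series=[
    [-1,[0,0,0],[0,0,0]],
  ],
)

```text
clock: 5.35
tcp_pos: [0.5353, -0.1995, 0.0092]
eef_rot: [0.838, 0.545, 0.0, -0.0]
ft_force: [-0.5, 0.4, -0.0]
finger_gap: 0.0857
gripper_force: 0.0
```

```bash
python3 - <<'E'
from meas import *
goto([.537,-.1998,.0105],-23.9)
E
```

```text
t 5.35 tcp [ 0.5353 -0.1995  0.0092] shift now-axes cm [ 0.04  0.17 -0.13] target-axes [ 0.04  0.17 -0.13] turn deg [-0.   -0.    0.01] F [-0.5055  0.3723 -0.049 ] gap 0.08565989966836748 grip 0.0 q7 [ 0.5113  0.5478 -0.2725  1.9128  0.2168  0.7093 -0.3054]
```

Request:
step_arm(
  series=[
    [-1,[0,0.15,-0.1],[0,0,0]],
    [1,[0,0,0],[0,0,0]],
    [1,[0,0,0],[0,0,0]],
    [1,[0,0,0],[0,0,0]],
    [1,[0,0,0],[0,0,0]],
  ],
  grip_force=50,
)

```text
clock: 5.85
tcp_pos: [0.5372, -0.2002, 0.0108]
eef_rot: [0.838, 0.545, 0.0, 0.0]
ft_force: [-0.4, 0.4, -1.1]
finger_gap: 0.0334
gripper_force: 50.8
```

Request:
step_arm(
  series=[
    [1,[0,0,0],[0,0,0]],
    [1,[0,0,0],[0,0,0]],
    [1,[0,0,0],[0,0,0]],
  ],
)

```text
clock: 6.15
tcp_pos: [0.537, -0.2001, 0.0106]
eef_rot: [0.838, 0.545, 0.0, 0.0]
ft_force: [0.1, -0.0, 1.2]
finger_gap: 0.033
gripper_force: 51.5
```

Request:
step_arm(
  series=[
    [1,[0,0,-1],[0,0,0]],
    [1,[0,0,-3],[0,0,0]],
    [1,[0,0,-4],[0,0,0]],
    [1,[0,0,-3],[0,0,-4]],
    [1,[0,0,-1],[0,0,-8]],
  ],
)

```text
clock: 6.65
tcp_pos: [0.5387, -0.2007, 0.1344]
eef_rot: [0.775, 0.632, 0.001, 0.003]
ft_force: [0.9, -0.1, -1.8]
finger_gap: 0.0332
gripper_force: 51.1
```

Request:
step_arm(
  series=[
    [1,[0,0,0],[0,0,-8]],
    [1,[0,0,0],[0,0,-8]],
    [1,[0,0,0],[0,0,-8.3]],
    [1,[2.5,0.7,0],[0,0,0]],
    [1,[3.5,0.95,0],[0,0,0]],
  ],
)

```text
clock: 7.15
tcp_pos: [0.5386, -0.1408, 0.13]
eef_rot: [0.629, 0.777, -0.001, -0.0]
ft_force: [-0.4, 1.1, -1.4]
finger_gap: 0.0335
gripper_force: 51.0
```

```bash
python3 - <<'E'
from meas import *
goto([.556,.1505,.120],12.4)
E
```

```text
t 7.15 tcp [ 0.5386 -0.1408  0.13  ] shift now-axes cm [28.13  7.78  0.96] target-axes [28.08  7.96  1.  ] turn deg [-0.1   0.06 -0.36] F [-0.3776  1.0709 -1.3704] gap 0.03353989387580378 grip 51.040488481521606 q7 [ 0.572   0.3645 -0.4589  1.8916  0.2     0.9313  0.2291]
```

Request:
step_arm(
  series=[
    [1,[4,1.1,0],[0,0,0]],
    [1,[4,1.1,0],[0,0,0]],
    [1,[4,1.1,0],[0,0,0]],
    [1,[4,1.1,0],[0,0,0]],
    [1,[4,1.1,0],[0,0,0]],
  ],
)

```text
clock: 7.65
tcp_pos: [0.5496, 0.0704, 0.1302]
eef_rot: [0.627, 0.779, -0.001, -0.0]
ft_force: [0.7, -0.2, -2.4]
finger_gap: 0.0332
gripper_force: 51.0
```

Request:
step_arm(
  series=[
    [1,[3.5,1.1,0],[0,0,0]],
    [1,[2.5,0.7,0],[0,0,0]],
    [1,[1.8,0.5,0],[0,0,0]],
    [1,[0,0,0],[0,0,0]],
    [1,[0,0,0],[0,0,0]],
  ],
)

```text
clock: 8.15
tcp_pos: [0.5556, 0.1495, 0.13]
eef_rot: [0.626, 0.78, -0.001, -0.0]
ft_force: [-0.7, -0.3, -0.9]
finger_gap: 0.0331
gripper_force: 51.0
```

```bash
python3 - <<'E'
from meas import *
goto([.556,.1505,.120],12.4)
p=vision.snapshot("top");save(p,"hold")
a=p["pixels"][190:330,200:340,::-1];cv2.imwrite("pics/holdc.png",cv2.resize(a,(560,560),interpolation=cv2.INTER_CUBIC))
p=vision.snapshot("scene")
a=p["pixels"][150:330,300:480,::-1];cv2.imwrite("pics/holds.png",cv2.resize(a,(560,560),interpolation=cv2.INTER_CUBIC))
b=np.hstack([cv2.imread("pics/holdc.png")[:,80:480],cv2.imread("pics/holds.png")[:,80:480]]);cv2.imwrite("pics/hold2.png",b)
E
```

```text
t 8.15 tcp [0.5556 0.1495 0.13  ] shift now-axes cm [0.09 0.06 1.  ] target-axes [0.09 0.06 1.  ] turn deg [-0.08  0.07  0.06] F [-0.6856 -0.3286 -0.8991] gap 0.03310933962859822 grip 51.02343678474426 q7 [ 0.1315  0.4175 -0.5614  1.8426  0.268   0.9587 -0.3297]
```

View pics/hold2.png

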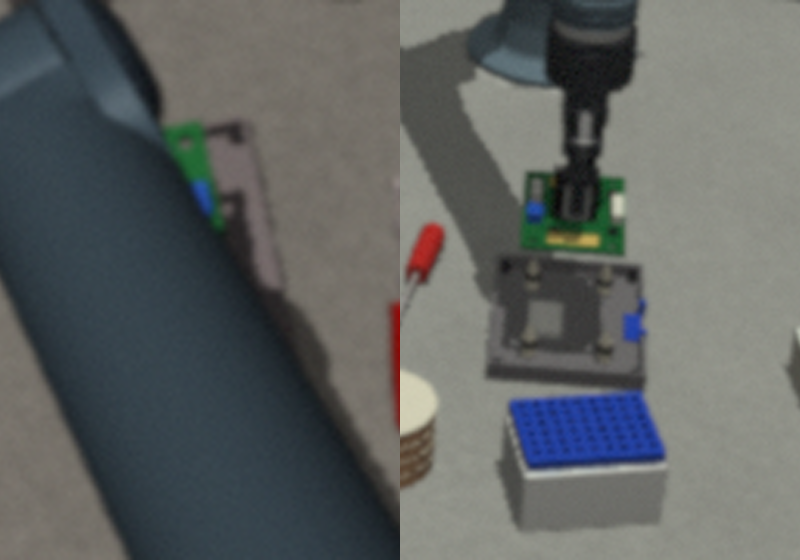

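```bash
python3 - <<'E'
from meas import *
p=np.load("p0.npy",allow_pickle=True).item()
X=cloud(p).reshape(-1,3)
t=np.array([.556,.1505]);th=12.4
for it in range(6):
    a=np.radians(th);R=np.array([[np.cos(a),-np.sin(a)],[np.sin(a),np.cos(a)]])
    L=(X[:,:2]-t)@R*1e3
    w=(X[:,2]>.014)&(X[:,2]<.0225)
    s={}
    for k,(i,sg,h,o) in dict(E=(0,1,90,60),W=(0,-1,90,60),N=(1,1,70,80),S=(1,-1,70,80)).items():
        m=w&(abs(L[:,i]*sg-h+2)<6)&(abs(L[:,1-i])<o)
        if k=="N": m&=abs(L[:,0])>30
        c=np.polyfit(L[m,1-i],L[m,i],1);s[k]=(c[1],np.degrees(np.arctan(c[0])),m.sum())
    du=(s["E"][0]+s["W"][0])/2;dv=(s["N"][0]+s["S"][0])/2
    dth=np.mean([-s["E"][1],-s["W"][1],s["N"][1],s["S"][1]])
    t=t+R@np.array([du,dv])/1e3;th+=dth
print("walls",t,th,s)
P=[]
for l in C4:
    q=R@l+t
    m=(np.linalg.norm(X[:,:2]-q,axis=1)<.009)&(X[:,2]>.030);P.append(X[m,:2].mean(0));print(m.sum(),X[m,2].max(),np.median(X[m,2]),(P[-1]-q)*1e3)
print("posts",fit(C4,P))
g=cv2.cvtColor(p["pixels"],cv2.COLOR_RGB2GRAY)
for l in C4:
    r,c=proj(p,[*(R@l+t),.039]);ri,ci=int(round(r)),int(round(c));print(r-ri,c-ci);print(g[ri-3:ri+5,ci-3:ci+4])
E
```

```text
walls [0.5561 0.1503] 12.318137757562502 {'E': (np.float64(87.80550103708116), np.float64(0.1244678719161731), np.int64(93)), 'W': (np.float64(-87.80550103708124), np.float64(-0.10591850640970796), np.int64(92)), 'N': (np.float64(67.84183367494784), np.float64(0.1297517762044752), np.int64(76)), 'S': (np.float64(-67.84183367494774), np.float64(-0.11120241069809059), np.int64(107))}
4 0.03514991363306322 0.03375611010401418 [0.2936 0.212 ]
6 0.03912349813488129 0.0349489823849221 [-0.6568 -0.3339]
7 0.03596115081861114 0.0330334057444481 [-0.3799  0.0695]
6 0.037827370066216184 0.033411593787843266 [0.2802 0.6048]
posts (array([0.556 , 0.1504]), np.float64(12.130807436130977), array([0.5604, 0.5449, 0.418 , 0.4226]))
0.3827683921199423 0.4002420819479653
[[102 100  98  96  95  98 102]
 [101  96  88  81  81  86  95]
 [ 98  91  89  87  78  72  81]
 [ 94  94 106 111  94  67  65]
 [ 93  96 110 112  89  60  54]
 [ 91  84  83  79  61  42  46]
 [ 93  79  61  46  35  29  45]
 [ 98  88  70  49  34  34  49]]
-0.08780772426302974 -0.3018561086956879
[[ 99 100  99  98  98  99  99]
 [ 98  96  93  91  89  93  96]
 [ 94  92  91  85  79  83  92]
 [ 92  93  99  93  77  74  84]
 [ 88  86  89  84  70  62  74]
 [ 84  68  63  58  48  45  58]
 [ 82  62  42  32  27  30  46]
 [ 89  72  48  31  25  30  47]]
-0.27519870937615565 -0.3204730911237732
[[ 98  98  95  92  93  95  98]
 [ 98  94  88  79  78  84  92]
 [ 95  95  92  81  70  70  80]
 [ 93  97 102  91  73  63  65]
 [ 91  88  91  80  63  51  49]
 [ 86  75  63  52  41  34  37]
 [ 89  74  52  34  27  25  32]
 [ 96  85  67  45  31  30  38]]
0.40527393726569017 -0.06137386791641575
[[102 100  97  94  95  98 101]
 [100  94  87  81  80  86  95]
 [ 96  91  87  80  71  71  80]
 [ 95  97 104 101  80  61  63]
 [ 93  97 107 102  76  52  46]
 [ 89  85  84  74  53  36  34]
 [ 93  80  64  47  34  28  35]
 [ 98  89  75  58  45  39  46]]
```

Request:
step_arm(
  series=[
    [1,[0.06,0.05,2.5],[0,0,0]],
    [1,[0,0,2.5],[0,0,0]],
    [1,[0,0,1.5],[0,0,0]],
    [1,[0,0,0.8],[0,0,0]],
    [1,[0,0,0],[0,0,0]],
  ],
)

```text
clock: 8.75
tcp_pos: [0.5558, 0.1498, 0.0561]
eef_rot: [0.627, 0.779, -0.001, -0.001]
ft_force: [0.4, -0.1, -1.1]
finger_gap: 0.0334
gripper_force: 51.1
```

Request:
step_arm(
  series=[
    [1,[0,0,0],[0,0,0]],
    [1,[0,0,0],[0,0,0]],
  ],
)

```text
clock: 8.95
tcp_pos: [0.5578, 0.1515, 0.0586]
eef_rot: [0.627, 0.779, 0.001, 0.001]
ft_force: [-0.0, 0.6, -0.8]
finger_gap: 0.0334
gripper_force: 51.1
```

```bash
python3 - <<'E'
from meas import *
goto([.556,.150,.050],12.3)
goto([.556,.150,.050],12.3)
P=[vision.snapshot("scene") for _ in range(4)]
p=dict(P[0]);p["pixels"]=np.mean([q["pixels"] for q in P],0).astype(np.uint8)
a=p["pixels"][200:290,330:430,::-1];cv2.imwrite("pics/s2.png",cv2.resize(a,(660,594),interpolation=cv2.INTER_CUBIC))
goto([.556,.150,.050],12.3)
E
```

```text
t 8.95 tcp [0.5578 0.1515 0.0586] shift now-axes cm [-0.1  -0.21  0.86] target-axes [-0.1  -0.2   0.86] turn deg [ 0.15 -0.01  0.11] F [-0.0279  0.6214 -0.7964] gap 0.03335392078728244 grip 51.097843050956726 q7 [ 0.0922  0.5188 -0.5209  1.8765  0.3406  0.8321 -0.3871]
t 8.95 tcp [0.5578 0.1515 0.0586] shift now-axes cm [-0.1  -0.21  0.86] target-axes [-0.1  -0.2   0.86] turn deg [ 0.15 -0.01  0.11] F [-0.0279  0.6214 -0.7964] gap 0.03335392078728244 grip 51.097843050956726 q7 [ 0.0922  0.5188 -0.5209  1.8765  0.3406  0.8321 -0.3871]
t 9.15 tcp [0.5572 0.1513 0.0581] shift now-axes cm [-0.1  -0.14  0.81] target-axes [-0.1  -0.14  0.81] turn deg [0.08 0.   0.12] F [-0.0263  0.51   -0.1264] gap 0.033442926618438014 grip 51.09786808490753 q7 [ 0.092   0.5192 -0.5207  1.8773  0.3407  0.8321 -0.3871]
```

View pics/s2.png

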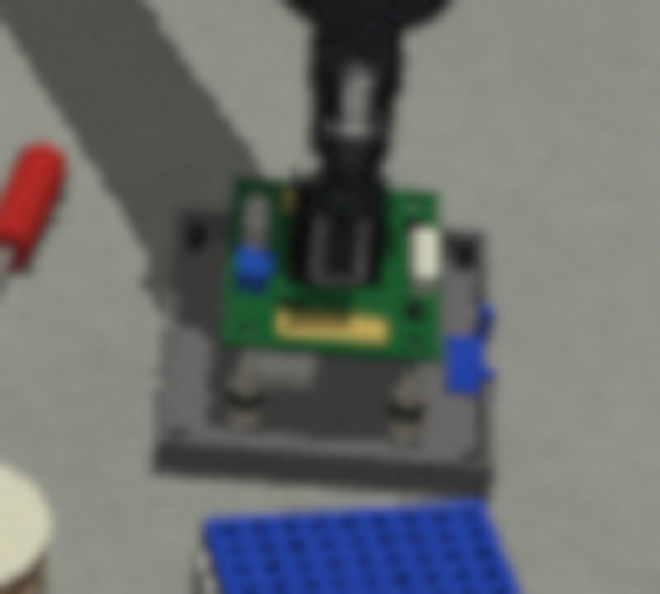

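Request:
step_arm(
  series=[
    [1,[-0.1,-0.12,0.2],[0,0,0.1]],
    [1,[0,0,0.15],[0,0,0]],
    [1,[0,0,0.1],[0,0,0]],
    [1,[0,0,0],[0,0,0]],
    [1,[0,0,0],[0,0,0]],
  ],
)

```text
clock: 9.65
tcp_pos: [0.5556, 0.1498, 0.0527]
eef_rot: [0.627, 0.779, -0.0, -0.0]
ft_force: [0.4, -0.3, -2.0]
finger_gap: 0.0336
gripper_force: 51.1
```

```bash
python3 - <<'E'
from meas import *
goto([.556,.150,.050],12.3)
E
```

```text
t 9.65 tcp [0.5556 0.1498 0.0527] shift now-axes cm [0.01 0.05 0.27] target-axes [0.01 0.05 0.27] turn deg [-0.01 -0.    0.02] F [ 0.4236 -0.2677 -2.0379] gap 0.03361608097398206 grip 51.09815239906311 q7 [ 0.0911  0.525  -0.5171  1.8826  0.3446  0.823  -0.3907]
```

Request:
step_arm(
  series=[
    [1,[0,0.04,0.1],[0,0,0]],
    [1,[0,0,0.1],[0,0,0]],
    [1,[0,0,0.1],[0,0,0]],
    [1,[0,0,0.1],[0,0,0]],
    [1,[0,0,0],[0,0,0]],
  ],
)

```text
clock: 10.15
tcp_pos: [0.5558, 0.1499, 0.0486]
eef_rot: [0.627, 0.779, -0.0, -0.0]
ft_force: [0.8, -0.3, -1.3]
finger_gap: 0.0336
gripper_force: 51.1
```

Request:
step_arm(
  series=[
    [1,[0,0,0.1],[0,0,0]],
    [1,[0,0,0.1],[0,0,0]],
    [1,[0,0,0.1],[0,0,0]],
    [1,[0,0,0],[0,0,0]],
  ],
)

```text
clock: 10.55
tcp_pos: [0.5561, 0.1499, 0.0459]
eef_rot: [0.627, 0.779, -0.0, 0.0]
ft_force: [-0.8, 0.4, -0.3]
finger_gap: 0.0334
gripper_force: 51.2
```

Request:
step_arm(
  series=[
    [1,[0,0,0.1],[0,0,0]],
    [1,[0,0,0.1],[0,0,0]],
    [1,[0,0,0.1],[0,0,0]],
    [1,[0,0,0],[0,0,0]],
  ],
)

```text
clock: 10.95
tcp_pos: [0.5559, 0.1506, 0.0425]
eef_rot: [0.627, 0.779, 0.0, -0.0]
ft_force: [0.3, 1.2, -0.6]
finger_gap: 0.0331
gripper_force: 51.1
```

Request:
step_arm(
  series=[
    [1,[0,0,0.1],[0,0,0]],
    [1,[0,0,0.1],[0,0,0]],
    [1,[0,0,0.1],[0,0,0]],
    [1,[0,0,0],[0,0,0]],
  ],
)

```text
clock: 11.35
tcp_pos: [0.5559, 0.1505, 0.0396]
eef_rot: [0.627, 0.779, 0.0, -0.0]
ft_force: [-0.4, 2.5, -1.0]
finger_gap: 0.0336
gripper_force: 51.1
```

Request:
step_arm(
  series=[
    [1,[0.05,0,0.05],[0,0,0]],
    [1,[0,0,0.05],[0,0,0]],
    [1,[0,0,0.05],[0,0,0]],
    [1,[0,0,0],[0,0,0]],
  ],
)

```text
clock: 11.75
tcp_pos: [0.5559, 0.1505, 0.0382]
eef_rot: [0.627, 0.779, 0.0, -0.0]
ft_force: [0.6, 1.8, -0.3]
finger_gap: 0.0332
gripper_force: 51.2
```

Request:
step_arm(
  series=[
    [1,[0,0,0.05],[0,0,0]],
    [1,[0,0,0.05],[0,0,0]],
    [1,[0,0,0.05],[0,0,0]],
    [1,[0,0,0],[0,0,0]],
  ],
)

```text
clock: 12.15
tcp_pos: [0.5559, 0.1506, 0.0367]
eef_rot: [0.627, 0.779, 0.0, -0.0]
ft_force: [-0.7, 2.2, 0.4]
finger_gap: 0.0334
gripper_force: 51.3
```

Request:
step_arm(
  series=[
    [1,[0.03,0,0.05],[0,0,0]],
    [1,[0,0,0.05],[0,0,0]],
    [1,[0,0,0],[0,0,0]],
  ],
)

```text
clock: 12.45
tcp_pos: [0.5558, 0.1506, 0.0358]
eef_rot: [0.627, 0.779, -0.0, 0.0]
ft_force: [-1.9, 1.9, 0.5]
finger_gap: 0.0332
gripper_force: 51.4
```

```bash
python3 - <<'E'
from meas import *
s=readout.get_state();print(s["ft_force"],s["ft_torque"]);goto([.556,.1505,.05],12.3)
E
```

```text
[-1.8958  1.9406  0.4989] [0.5465 0.26   0.0565]
t 12.45 tcp [0.5558 0.1506 0.0358] shift now-axes cm [-0.02  0.01 -1.42] target-axes [-0.02  0.01 -1.42] turn deg [-0.    0.    0.01] F [-1.8958  1.9406  0.4989] gap 0.03316208932130887 grip 51.35411560535431 q7 [ 0.0791  0.5509 -0.5047  1.8869  0.3626  0.795  -0.4056]
```

Request:
step_arm(
  series=[
    [-1,[0,0,0],[0,0,0]],
    [-1,[0,0,0],[0,0,0]],
    [-1,[0,0,0],[0,0,0]],
    [-1,[0,0,0],[0,0,0]],
    [-1,[0,0,0],[0,0,0]],
  ],
)

```text
clock: 12.95
tcp_pos: [0.556, 0.1503, 0.0358]
eef_rot: [0.627, 0.779, -0.0, 0.0]
ft_force: [0.2, -0.3, 0.5]
finger_gap: 0.0854
gripper_force: 0.0
```

Request:
step_arm(
  series=[
    [-1,[0,0,-1.5],[0,0,0]],
    [-1,[0,0,-3],[0,0,0]],
    [-1,[0,0,-3],[0,0,0]],
    [0,[0,0,-2],[0,0,0]],
    [1,[0,0,0],[0,0,0]],
  ],
)

```text
clock: 13.45
tcp_pos: [0.5591, 0.1521, 0.1357]
eef_rot: [0.627, 0.779, 0.004, 0.003]
ft_force: [-0.2, 0.4, 1.0]
finger_gap: 0.0591
gripper_force: 0.0
```

```bash
python3 - <<'E'
from meas import *
P=[vision.snapshot("scene") for _ in range(4)]
p=dict(P[0]);p["pixels"]=np.mean([q["pixels"] for q in P],0).astype(np.uint8)
a=p["pixels"][200:290,330:430,::-1];cv2.imwrite("pics/s3.png",cv2.resize(a,(660,594),interpolation=cv2.INTER_CUBIC))
p["z_map"]=np.median([q["z_map"] for q in P],0);np.save("p3.npy",p,allow_pickle=True)
hsv=cv2.cvtColor(p["pixels"],cv2.COLOR_RGB2HSV);X=cloud(p)
a=np.radians(12.3);R=np.array([[np.cos(a),-np.sin(a)],[np.sin(a),np.cos(a)]])
L=(X[...,:2]-[.556,.1503])@R*1e3
for sg in(-1,1):
    for v in (-35,0,35):
        m=(abs(L[...,0]-sg*50)<11)&(abs(L[...,1]-v)<9);print(sg,v,m.sum(),np.median(X[...,2][m]))
goto([.556,.1503,.05],12.3)
E
```

```text
-1 -35 128 0.5340412695021453
-1 0 70 0.5269946951445152
-1 35 47 -0.7446379480213547
1 -35 159 0.030522484118791476
1 0 236 0.1919404797769274
1 35 88 0.009452057777944639
t 13.65 tcp [0.5549 0.1502 0.1298] shift now-axes cm [-0.01  0.13  7.98] target-axes [-0.01  0.11  7.98] turn deg [-0.12  0.02  0.01] F [-0.4155  0.3634 -0.0271] gap 0.028090326695803268 grip 0.0 q7 [ 0.1328  0.4177 -0.5639  1.8434  0.268   0.9588 -0.3334]
```

View pics/s3.png

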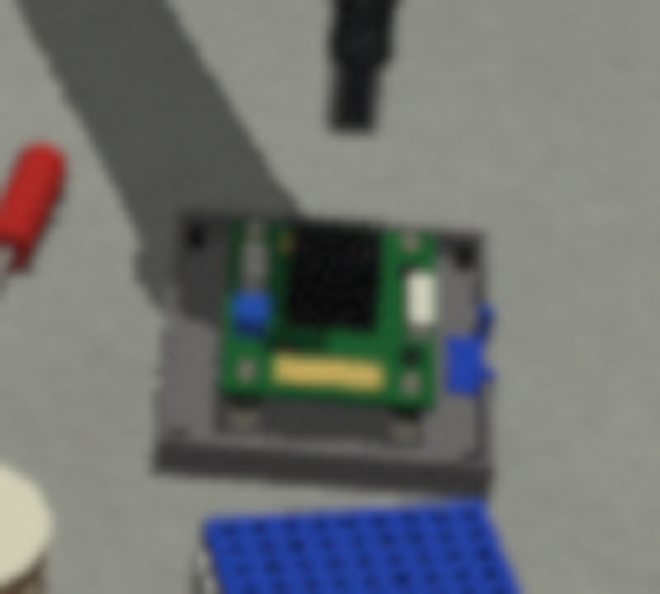

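Request:
step_arm(
  series=[
    [1,[0,2,0],[0,0,0]],
    [1,[0,2.85,2],[0,0,0]],
    [1,[0,0,2.5],[0,0,0]],
    [1,[0,0,2],[0,0,0]],
    [1,[0,0,0.8],[0,0,0]],
  ],
)

```text
clock: 14.15
tcp_pos: [0.6001, 0.1599, 0.0535]
eef_rot: [0.627, 0.779, -0.003, -0.002]
ft_force: [-1.0, -0.7, -0.6]
finger_gap: 0.0001
gripper_force: 0.0
```

Request:
step_arm(
  series=[
    [1,[0,0,0],[0,0,0]],
    [1,[0,0,0],[0,0,0]],
    [1,[0,0,0],[0,0,0]],
  ],
)

```text
clock: 14.45
tcp_pos: [0.6041, 0.1615, 0.0591]
eef_rot: [0.627, 0.779, 0.001, 0.001]
ft_force: [-0.2, -0.2, -0.6]
finger_gap: -0.0001
gripper_force: 0.0
```

```bash
python3 - <<'E'
from meas import *
goto([.6029,.1605,.035],12.3)
E
```

```text
t 14.45 tcp [0.6041 0.1615 0.0591] shift now-axes cm [-0.07 -0.15  2.41] target-axes [-0.07 -0.14  2.41] turn deg [ 0.13 -0.01  0.02] F [-0.2476 -0.1783 -0.5707] gap -0.00013756473428684854 grip 0.0 q7 [ 0.0703  0.5908 -0.5076  1.758   0.3581  0.8834 -0.3798]
```

Request:
step_arm(
  series=[
    [1,[-0.06,-0.1,0.6],[0,0,0]],
    [1,[0,0,0.6],[0,0,0]],
    [1,[0,0,0.5],[0,0,0]],
    [1,[0,0,0.2],[0,0,0]],
    [1,[0,0,0],[0,0,0]],
  ],
)

```text
clock: 14.95
tcp_pos: [0.6019, 0.16, 0.0381]
eef_rot: [0.627, 0.779, -0.0, -0.0]
ft_force: [-1.5, -0.4, -0.1]
finger_gap: -0.0001
gripper_force: 0.0
```

Request:
step_arm(
  series=[
    [1,[0,0,0.1],[0,0,0]],
    [1,[0,0,0.1],[0,0,0]],
    [1,[0,0,0.1],[0,0,0]],
    [1,[0,0,0],[0,0,0]],
  ],
)

```text
clock: 15.35
tcp_pos: [0.6024, 0.1602, 0.0357]
eef_rot: [0.627, 0.779, -0.0, -0.0]
ft_force: [0.1, -0.3, -0.5]
finger_gap: -0.0
gripper_force: 0.0
```

Request:
step_arm(
  series=[
    [1,[0,0,0.05],[0,0,0]],
    [1,[0,0,0.05],[0,0,0]],
    [1,[0,0,0],[0,0,0]],
  ],
)

```text
clock: 15.65
tcp_pos: [0.6023, 0.1602, 0.0347]
eef_rot: [0.627, 0.779, -0.0, -0.0]
ft_force: [0.4, 0.1, 0.4]
finger_gap: 0.0
gripper_force: 0.0
```

Request:
step_arm(
  series=[
    [1,[0,0,0.05],[0,0,0]],
    [1,[0,0,0.05],[0,0,0]],
    [1,[0,0,0],[0,0,0]],
  ],
)

```text
clock: 15.95
tcp_pos: [0.6023, 0.1602, 0.0337]
eef_rot: [0.627, 0.779, -0.0, -0.0]
ft_force: [0.3, 0.1, -1.0]
finger_gap: 0.0003
gripper_force: 0.0
```

Request:
step_arm(
  series=[
    [1,[0,0,0.05],[0,0,0]],
    [1,[0,0,0.05],[0,0,0]],
    [1,[0,0,0],[0,0,0]],
  ],
)

```text
clock: 16.25
tcp_pos: [0.6023, 0.1602, 0.0327]
eef_rot: [0.627, 0.779, -0.0, -0.0]
ft_force: [0.1, 0.4, 0.2]
finger_gap: 0.0002
gripper_force: 0.0
```

Request:
step_arm(
  series=[
    [1,[0,0,0.05],[0,0,0]],
    [1,[0,0,0.05],[0,0,0]],
    [1,[0,0,0],[0,0,0]],
  ],
)

```text
clock: 16.55
tcp_pos: [0.6023, 0.1602, 0.0317]
eef_rot: [0.627, 0.779, -0.0, -0.0]
ft_force: [0.7, 0.4, 0.3]
finger_gap: 0.0002
gripper_force: 0.0
```

Request:
step_arm(
  series=[
    [1,[0,0,0.05],[0,0,0]],
    [1,[0,0,0.05],[0,0,0]],
    [1,[0,0,0],[0,0,0]],
  ],
)

```text
clock: 16.85
tcp_pos: [0.6023, 0.1602, 0.0307]
eef_rot: [0.627, 0.779, -0.0, -0.0]
ft_force: [-0.5, 0.2, -0.0]
finger_gap: -0.0001
gripper_force: 0.0
```

Request:
step_arm(
  series=[
    [1,[0,0,0.05],[0,0,0]],
    [1,[0,0,0],[0,0,0]],
  ],
)

```text
clock: 17.05
tcp_pos: [0.6024, 0.1602, 0.0302]
eef_rot: [0.627, 0.779, -0.0, -0.0]
ft_force: [0.1, -0.4, 0.2]
finger_gap: 0.0002
gripper_force: 0.0
```

Request:
step_arm(
  series=[
    [1,[0,0,0.05],[0,0,0]],
    [1,[0,0,0],[0,0,0]],
  ],
)

```text
clock: 17.25
tcp_pos: [0.6025, 0.1602, 0.0298]
eef_rot: [0.627, 0.779, 0.0, 0.0]
ft_force: [-0.9, -0.2, 0.9]
finger_gap: -0.0002
gripper_force: 0.1
```

Request:
step_arm(
  series=[
    [1,[0,0,0.05],[0,0,0]],
    [1,[0,0,0],[0,0,0]],
  ],
)

```text
clock: 17.45
tcp_pos: [0.6025, 0.1603, 0.0295]
eef_rot: [0.627, 0.779, 0.0, 0.0]
ft_force: [-0.1, -1.3, 2.0]
finger_gap: -0.0003
gripper_force: 0.7
```

Request:
step_arm(
  series=[
    [1,[0,0,0.05],[0,0,0]],
    [1,[0,0,0],[0,0,0]],
  ],
)

```text
clock: 17.65
tcp_pos: [0.6026, 0.1603, 0.0291]
eef_rot: [0.627, 0.779, 0.0, 0.0]
ft_force: [-0.3, 0.1, 2.8]
finger_gap: 0.0001
gripper_force: 1.3
```

Request:
step_arm(
  series=[
    [1,[0,0,0.05],[0,0,0]],
    [1,[0,0,0],[0,0,0]],
  ],
)

```text
clock: 17.85
tcp_pos: [0.6026, 0.1603, 0.0285]
eef_rot: [0.627, 0.779, 0.0, 0.0]
ft_force: [-0.5, -0.2, 2.8]
finger_gap: -0.0002
gripper_force: 1.7
```

Request:
step_arm(
  series=[
    [1,[0,0,0.05],[0,0,0]],
    [1,[0,0,0],[0,0,0]],
  ],
)

```text
clock: 18.05
tcp_pos: [0.6026, 0.1603, 0.028]
eef_rot: [0.627, 0.779, 0.0, 0.0]
ft_force: [-1.6, -1.2, 3.6]
finger_gap: 0.0001
gripper_force: 2.2
```

Request:
step_arm(
  series=[
    [1,[0,0,0.05],[0,0,0]],
    [1,[0,0,0],[0,0,0]],
  ],
)

```text
clock: 18.25
tcp_pos: [0.6026, 0.1603, 0.0276]
eef_rot: [0.627, 0.779, 0.0, 0.0]
ft_force: [-0.4, -0.2, 5.0]
finger_gap: -0.0002
gripper_force: 2.5
```

Request:
step_arm(
  series=[
    [1,[0,0,0.05],[0,0,0]],
    [1,[0,0,0],[0,0,0]],
  ],
)

```text
clock: 18.45
tcp_pos: [0.6026, 0.1603, 0.0272]
eef_rot: [0.627, 0.779, 0.0, 0.0]
ft_force: [-1.0, -0.6, 5.2]
finger_gap: 0.0001
gripper_force: 2.8
```

Request:
step_arm(
  series=[
    [1,[0,0,0.05],[0,0,0]],
    [1,[0,0,0],[0,0,0]],
  ],
)

```text
clock: 18.65
tcp_pos: [0.6026, 0.1603, 0.0269]
eef_rot: [0.627, 0.779, 0.0, 0.0]
ft_force: [-0.9, -0.4, 6.7]
finger_gap: -0.0001
gripper_force: 3.2
```

Request:
step_arm(
  series=[
    [1,[0,0,0.05],[0,0,0]],
    [1,[0,0,0],[0,0,0]],
  ],
)

```text
clock: 18.85
tcp_pos: [0.6022, 0.1601, 0.0252]
eef_rot: [0.627, 0.779, -0.0, -0.0]
ft_force: [1.2, -0.1, 0.2]
finger_gap: 0.0002
gripper_force: 0.5
```

Request:
step_arm(
  series=[
    [1,[0,0,0.05],[0,0,0]],
    [1,[0,0,0],[0,0,0]],
  ],
)

```text
clock: 19.05
tcp_pos: [0.6022, 0.1602, 0.0249]
eef_rot: [0.627, 0.779, -0.0, -0.0]
ft_force: [-0.6, 0.1, 0.9]
finger_gap: -0.0
gripper_force: 0.5
```

Request:
step_arm(
  series=[
    [1,[0,0,0.05],[0,0,0]],
    [1,[0,0,0],[0,0,0]],
  ],
)

```text
clock: 19.25
tcp_pos: [0.6022, 0.1602, 0.0246]
eef_rot: [0.627, 0.779, -0.0, -0.0]
ft_force: [-0.3, -0.0, 1.1]
finger_gap: -0.0001
gripper_force: 0.6
```

Request:
step_arm(
  series=[
    [1,[0,0,0.05],[0,0,0]],
    [1,[0,0,0],[0,0,0]],
  ],
)

```text
clock: 19.45
tcp_pos: [0.6023, 0.1602, 0.0242]
eef_rot: [0.627, 0.779, -0.0, -0.0]
ft_force: [-0.7, -0.1, 2.6]
finger_gap: -0.0003
gripper_force: 0.9
```

Request:
step_arm(
  series=[
    [1,[0,0,0.05],[0,0,0]],
    [1,[0,0,0],[0,0,0]],
  ],
)

```text
clock: 19.65
tcp_pos: [0.6023, 0.1602, 0.024]
eef_rot: [0.627, 0.779, -0.0, -0.0]
ft_force: [-1.4, -0.6, 2.5]
finger_gap: 0.0001
gripper_force: 1.7
```

Request:
step_arm(
  series=[
    [1,[0,0,0.05],[0,0,0]],
    [1,[0,0,0],[0,0,0]],
  ],
)

```text
clock: 19.85
tcp_pos: [0.6023, 0.1602, 0.0237]
eef_rot: [0.627, 0.779, -0.0, -0.0]
ft_force: [-0.9, -0.6, 5.7]
finger_gap: 0.0002
gripper_force: 2.4
```

Request:
step_arm(
  series=[
    [1,[0,0,0.05],[0,0,0]],
    [1,[0,0,0],[0,0,0]],
  ],
)

```text
clock: 20.05
tcp_pos: [0.6023, 0.1602, 0.0232]
eef_rot: [0.627, 0.779, -0.0, 0.0]
ft_force: [-0.7, -0.6, 4.6]
finger_gap: 0.0002
gripper_force: 2.5
```

Request:
step_arm(
  series=[
    [1,[0,0,0.05],[0,0,0]],
    [1,[0,0,0],[0,0,0]],
  ],
)

```text
clock: 20.25
tcp_pos: [0.6024, 0.1602, 0.0231]
eef_rot: [0.627, 0.779, -0.0, 0.0]
ft_force: [-1.6, -0.7, 7.0]
finger_gap: 0.0001
gripper_force: 3.4
```

Request:
step_arm(
  series=[
    [1,[0,0,0.05],[0,0,0]],
    [1,[0,0,0],[0,0,0]],
  ],
)

```text
clock: 20.45
tcp_pos: [0.6024, 0.1603, 0.0229]
eef_rot: [0.627, 0.779, -0.0, 0.0]
ft_force: [-2.9, -1.6, 7.7]
finger_gap: 0.0001
gripper_force: 4.1
```

Request:
step_arm(
  series=[
    [1,[0,0,0.05],[0,0,0]],
    [1,[0,0,0],[0,0,0]],
  ],
)

```text
clock: 20.65
tcp_pos: [0.6024, 0.1603, 0.0226]
eef_rot: [0.627, 0.779, -0.0, 0.0]
ft_force: [-4.4, -1.3, 9.7]
finger_gap: 0.0003
gripper_force: 4.8
```

Request:
step_arm(
  series=[
    [1,[0,0,0.05],[0,0,0]],
    [1,[0,0,0],[0,0,0]],
  ],
)

```text
clock: 20.85
tcp_pos: [0.6024, 0.1603, 0.0224]
eef_rot: [0.627, 0.779, -0.0, 0.0]
ft_force: [-3.5, -1.5, 11.1]
finger_gap: -0.0003
gripper_force: 5.5
```

Request:
step_arm(
  series=[
    [1,[0,0,0.05],[0,0,0]],
    [1,[0,0,0],[0,0,0]],
  ],
)

```text
clock: 21.05
tcp_pos: [0.6024, 0.1602, 0.0222]
eef_rot: [0.627, 0.779, -0.001, 0.0]
ft_force: [-4.1, -2.1, 12.9]
finger_gap: -0.0001
gripper_force: 6.1
```

Request:
step_arm(
  series=[
    [1,[0,0,0.05],[0,0,0]],
    [1,[0,0,0],[0,0,0]],
  ],
)

```text
clock: 21.25
tcp_pos: [0.6024, 0.1603, 0.022]
eef_rot: [0.627, 0.779, -0.001, 0.0]
ft_force: [-3.8, -0.6, 13.9]
finger_gap: 0.0
gripper_force: 6.8
```

Request:
step_arm(
  series=[
    [1,[0,0,0.05],[0,0,0]],
    [1,[0,0,0],[0,0,0]],
  ],
)

```text
clock: 21.45
tcp_pos: [0.6024, 0.1603, 0.0218]
eef_rot: [0.627, 0.779, -0.001, 0.0]
ft_force: [-5.1, -1.7, 14.4]
finger_gap: -0.0
gripper_force: 7.5
```

Request:
step_arm(
  series=[
    [1,[0,0,0.02],[0,0,0]],
    [1,[0,0,0],[0,0,0]],
  ],
)

```text
clock: 21.65
tcp_pos: [0.6025, 0.1603, 0.0217]
eef_rot: [0.627, 0.779, -0.001, 0.0]
ft_force: [-5.9, -1.7, 15.6]
finger_gap: 0.0001
gripper_force: 7.7
```

Request:
step_arm(
  series=[
    [1,[0,0,-0.6],[0,0,0]],
    [1,[0,0,-2.5],[0,0,0]],
    [1,[0,0,-4],[0,0,0]],
    [1,[0,0,-1],[0,0,0]],
    [1,[0,-3,0],[0,0,0]],
  ],
)

```text
clock: 22.15
tcp_pos: [0.5789, 0.1554, 0.1035]
eef_rot: [0.628, 0.778, 0.005, 0.003]
ft_force: [-0.5, -1.2, 0.4]
finger_gap: -0.0005
gripper_force: 0.0
```

Request:
step_arm(
  series=[
    [1,[0,-3.5,0],[0,0,0]],
    [1,[0,-3,0],[0,0,0]],
    [1,[0,0,0],[0,0,0]],
    [1,[0,0,0],[0,0,0]],
    [1,[0,0,0],[0,0,0]],
  ],
)

```text
clock: 22.65
tcp_pos: [0.511, 0.1402, 0.1003]
eef_rot: [0.627, 0.779, 0.001, 0.0]
ft_force: [1.5, 0.5, -0.1]
finger_gap: -0.0001
gripper_force: 0.0
```

```bash
python3 - <<'E'
from meas import *
goto([.5091,.1401,.042],12.3)
E
```

```text
t 22.65 tcp [0.511  0.1402 0.1003] shift now-axes cm [ 0.03 -0.2   5.83] target-axes [ 0.03 -0.19  5.83] turn deg [ 0.11 -0.03 -0.01] F [ 1.5038  0.451  -0.1007] gap -5.907052218596847e-05 grip 0.0 q7 [ 0.152   0.3814 -0.5745  1.9703  0.2693  0.8627 -0.3517]
```

Request:
step_arm(
  series=[
    [1,[0,-0.15,1.5],[0,0,0]],
    [1,[0,0,2],[0,0,0]],
    [1,[0,0,1.5],[0,0,0]],
    [1,[0,0,0.5],[0,0,0]],
    [1,[0,0,0.1],[0,0,0]],
  ],
)

```text
clock: 23.15
tcp_pos: [0.5074, 0.1396, 0.0427]
eef_rot: [0.627, 0.779, -0.001, -0.001]
ft_force: [-0.9, 0.2, 0.2]
finger_gap: 0.0002
gripper_force: 0.0
```

Request:
step_arm(
  series=[
    [1,[0,0,0],[0,0,0]],
    [1,[0,0,0],[0,0,0]],
  ],
)

```text
clock: 23.35
tcp_pos: [0.5089, 0.14, 0.0448]
eef_rot: [0.627, 0.779, 0.001, 0.0]
ft_force: [-0.7, -0.2, -0.6]
finger_gap: -0.0004
gripper_force: 0.0
```

```bash
python3 - <<'E'
from meas import *
goto([.5091,.1401,.038],12.3)
E
```

```text
t 23.35 tcp [0.5089 0.14   0.0448] shift now-axes cm [0.   0.02 0.68] target-axes [0.   0.02 0.68] turn deg [ 0.09 -0.01  0.02] F [-0.6815 -0.1734 -0.5852] gap -0.0003692582947821574 grip 0.0 q7 [ 0.1136  0.4666 -0.5353  1.9999  0.3395  0.7605 -0.4086]
```

Request:
step_arm(
  series=[
    [1,[0,0,0.2],[0,0,0]],
    [1,[0,0,0.2],[0,0,0]],
    [1,[0,0,0.2],[0,0,0]],
    [1,[0,0,0.1],[0,0,0]],
    [1,[0,0,0],[0,0,0]],
  ],
)

```text
clock: 23.85
tcp_pos: [0.5079, 0.1396, 0.0369]
eef_rot: [0.627, 0.779, -0.0, -0.0]
ft_force: [-0.4, -0.4, -0.1]
finger_gap: 0.0003
gripper_force: 0.0
```

Request:
step_arm(
  series=[
    [1,[0,0,0.1],[0,0,0]],
    [1,[0,0,0],[0,0,0]],
  ],
)

```text
clock: 24.05
tcp_pos: [0.508, 0.1396, 0.036]
eef_rot: [0.627, 0.779, -0.0, -0.0]
ft_force: [-0.3, -0.5, -0.3]
finger_gap: -0.0
gripper_force: 0.0
```

Request:
step_arm(
  series=[
    [1,[0,0,0.1],[0,0,0]],
    [1,[0,0,0],[0,0,0]],
  ],
)

```text
clock: 24.25
tcp_pos: [0.508, 0.1396, 0.035]
eef_rot: [0.627, 0.779, -0.0, -0.0]
ft_force: [-0.0, -0.4, 0.5]
finger_gap: -0.0001
gripper_force: 0.0
```

Request:
step_arm(
  series=[
    [1,[0,0,0.1],[0,0,0]],
    [1,[0,0,0],[0,0,0]],
  ],
)

```text
clock: 24.45
tcp_pos: [0.508, 0.1396, 0.0339]
eef_rot: [0.627, 0.779, -0.0, -0.0]
ft_force: [-0.4, -0.5, -0.7]
finger_gap: 0.0001
gripper_force: 0.0
```

Request:
step_arm(
  series=[
    [1,[0,0,0.05],[0,0,0]],
    [1,[0,0,0.05],[0,0,0]],
    [1,[0,0,0],[0,0,0]],
  ],
)

```text
clock: 24.75
tcp_pos: [0.5081, 0.1396, 0.033]
eef_rot: [0.627, 0.779, -0.0, -0.0]
ft_force: [0.7, -0.5, 0.5]
finger_gap: -0.0002
gripper_force: 0.0
```

Request:
step_arm(
  series=[
    [1,[0,0,0.05],[0,0,0]],
    [1,[0,0,0.05],[0,0,0]],
    [1,[0,0,0],[0,0,0]],
  ],
)

```text
clock: 25.05
tcp_pos: [0.5081, 0.1396, 0.032]
eef_rot: [0.627, 0.779, -0.0, -0.0]
ft_force: [-0.2, 0.5, -0.0]
finger_gap: -0.0001
gripper_force: 0.0
```

Request:
step_arm(
  series=[
    [1,[0,0,0.05],[0,0,0]],
    [1,[0,0,0],[0,0,0]],
  ],
)

```text
clock: 25.25
tcp_pos: [0.508, 0.1397, 0.0315]
eef_rot: [0.627, 0.779, -0.0, -0.0]
ft_force: [0.3, -0.5, -0.4]
finger_gap: 0.0001
gripper_force: 0.0
```

Request:
step_arm(
  series=[
    [1,[0,0,0.05],[0,0,0]],
    [1,[0,0,0],[0,0,0]],
  ],
)

```text
clock: 25.45
tcp_pos: [0.5081, 0.1396, 0.031]
eef_rot: [0.627, 0.779, -0.0, -0.0]
ft_force: [-0.8, 0.2, 0.0]
finger_gap: 0.0002
gripper_force: 0.0
```

Request:
step_arm(
  series=[
    [1,[0,0,0.05],[0,0,0]],
    [1,[0,0,0],[0,0,0]],
  ],
)

```text
clock: 25.65
tcp_pos: [0.5081, 0.1396, 0.0305]
eef_rot: [0.627, 0.779, -0.0, -0.0]
ft_force: [-0.7, 0.4, -0.0]
finger_gap: -0.0001
gripper_force: 0.0
```

Request:
step_arm(
  series=[
    [1,[0,0,0.05],[0,0,0]],
    [1,[0,0,0],[0,0,0]],
  ],
)

```text
clock: 25.85
tcp_pos: [0.5082, 0.1397, 0.0302]
eef_rot: [0.627, 0.779, -0.0, 0.0]
ft_force: [-0.8, -0.1, 1.2]
finger_gap: 0.0002
gripper_force: 0.5
```

Request:
step_arm(
  series=[
    [1,[0,0,0.05],[0,0,0]],
    [1,[0,0,0],[0,0,0]],
  ],
)

```text
clock: 26.05
tcp_pos: [0.5082, 0.1396, 0.0298]
eef_rot: [0.627, 0.779, -0.0, 0.0]
ft_force: [-0.7, -0.9, 3.4]
finger_gap: 0.0002
gripper_force: 1.3
```

Request:
step_arm(
  series=[
    [1,[0,0,0.05],[0,0,0]],
    [1,[0,0,0],[0,0,0]],
  ],
)

```text
clock: 26.25
tcp_pos: [0.5081, 0.1396, 0.0292]
eef_rot: [0.627, 0.779, -0.0, 0.0]
ft_force: [-0.9, -0.8, 2.9]
finger_gap: 0.0001
gripper_force: 1.6
```

Request:
step_arm(
  series=[
    [1,[0,0,0.05],[0,0,0]],
    [1,[0,0,0],[0,0,0]],
  ],
)

```text
clock: 26.45
tcp_pos: [0.5081, 0.1396, 0.0287]
eef_rot: [0.627, 0.779, -0.0, 0.0]
ft_force: [-0.8, 0.6, 3.8]
finger_gap: 0.0002
gripper_force: 1.9
```

Request:
step_arm(
  series=[
    [1,[0,0,0.05],[0,0,0]],
    [1,[0,0,0],[0,0,0]],
  ],
)

```text
clock: 26.65
tcp_pos: [0.5081, 0.1396, 0.0281]
eef_rot: [0.627, 0.779, -0.0, -0.0]
ft_force: [-1.1, -1.3, 5.4]
finger_gap: 0.0
gripper_force: 2.2
```

Request:
step_arm(
  series=[
    [1,[0,0,0.05],[0,0,0]],
    [1,[0,0,0],[0,0,0]],
  ],
)

```text
clock: 26.85
tcp_pos: [0.508, 0.1396, 0.0276]
eef_rot: [0.627, 0.779, -0.0, -0.0]
ft_force: [-1.5, -0.6, 4.5]
finger_gap: -0.0003
gripper_force: 2.4
```

Request:
step_arm(
  series=[
    [1,[0,0,0.05],[0,0,0]],
    [1,[0,0,0],[0,0,0]],
  ],
)

```text
clock: 27.05
tcp_pos: [0.5081, 0.1396, 0.0273]
eef_rot: [0.627, 0.779, -0.0, 0.0]
ft_force: [-2.5, -0.2, 5.9]
finger_gap: -0.0002
gripper_force: 3.0
```

Request:
step_arm(
  series=[
    [1,[0,0,0.05],[0,0,0]],
    [1,[0,0,0],[0,0,0]],
  ],
)

```text
clock: 27.25
tcp_pos: [0.5082, 0.1397, 0.0262]
eef_rot: [0.627, 0.779, 0.0, -0.0]
ft_force: [-0.6, -0.2, -0.8]
finger_gap: 0.0
gripper_force: 0.0
```

Request:
step_arm(
  series=[
    [1,[0,0,0.05],[0,0,0]],
    [1,[0,0,0],[0,0,0]],
  ],
)

```text
clock: 27.45
tcp_pos: [0.508, 0.1396, 0.0256]
eef_rot: [0.627, 0.779, -0.0, -0.0]
ft_force: [0.4, -0.1, 0.2]
finger_gap: 0.0001
gripper_force: 0.0
```

Request:
step_arm(
  series=[
    [1,[0,0,0.05],[0,0,0]],
    [1,[0,0,0],[0,0,0]],
  ],
)

```text
clock: 27.65
tcp_pos: [0.508, 0.1396, 0.0254]
eef_rot: [0.627, 0.779, -0.0, -0.0]
ft_force: [-0.7, 1.0, -0.6]
finger_gap: -0.0001
gripper_force: 0.0
```

Request:
step_arm(
  series=[
    [1,[0,0,0.05],[0,0,0]],
    [1,[0,0,0],[0,0,0]],
  ],
)

```text
clock: 27.85
tcp_pos: [0.5081, 0.1396, 0.025]
eef_rot: [0.627, 0.779, 0.0, -0.0]
ft_force: [-0.1, -0.3, -0.1]
finger_gap: 0.0001
gripper_force: 0.0
```

Request:
step_arm(
  series=[
    [1,[0,0,0.05],[0,0,0]],
    [1,[0,0,0],[0,0,0]],
  ],
)

```text
clock: 28.05
tcp_pos: [0.5081, 0.1396, 0.0247]
eef_rot: [0.627, 0.779, 0.0, 0.0]
ft_force: [-0.2, -0.1, 0.2]
finger_gap: -0.0004
gripper_force: 0.3
```

Request:
step_arm(
  series=[
    [1,[0,0,0.05],[0,0,0]],
    [1,[0,0,0],[0,0,0]],
  ],
)

```text
clock: 28.25
tcp_pos: [0.5081, 0.1397, 0.0242]
eef_rot: [0.627, 0.779, 0.0, 0.0]
ft_force: [-0.2, -0.4, 0.9]
finger_gap: 0.0001
gripper_force: 0.6
```

Request:
step_arm(
  series=[
    [1,[0,0,0.05],[0,0,0]],
    [1,[0,0,0],[0,0,0]],
  ],
)

```text
clock: 28.45
tcp_pos: [0.5082, 0.1396, 0.0237]
eef_rot: [0.627, 0.779, 0.0, 0.0]
ft_force: [-0.7, 0.1, 3.0]
finger_gap: -0.0002
gripper_force: 1.2
```

Request:
step_arm(
  series=[
    [1,[0,0,0.05],[0,0,0]],
    [1,[0,0,0],[0,0,0]],
  ],
)

```text
clock: 28.65
tcp_pos: [0.5081, 0.1396, 0.0232]
eef_rot: [0.627, 0.779, -0.0, 0.0]
ft_force: [0.1, -0.9, 3.5]
finger_gap: -0.0002
gripper_force: 1.7
```

Request:
step_arm(
  series=[
    [1,[0,0,0.05],[0,0,0]],
    [1,[0,0,0],[0,0,0]],
  ],
)

```text
clock: 28.85
tcp_pos: [0.5081, 0.1397, 0.0229]
eef_rot: [0.627, 0.779, -0.0, 0.0]
ft_force: [-0.4, 0.2, 4.9]
finger_gap: 0.0002
gripper_force: 2.7
```

Request:
step_arm(
  series=[
    [1,[0,0,0.05],[0,0,0]],
    [1,[0,0,0],[0,0,0]],
  ],
)

```text
clock: 29.05
tcp_pos: [0.5082, 0.1397, 0.0226]
eef_rot: [0.627, 0.779, -0.0, 0.0]
ft_force: [-2.1, -0.9, 6.8]
finger_gap: 0.0002
gripper_force: 3.6
```

Request:
step_arm(
  series=[
    [1,[0,0,0.05],[0,0,0]],
    [1,[0,0,0],[0,0,0]],
  ],
)

```text
clock: 29.25
tcp_pos: [0.5081, 0.1396, 0.0223]
eef_rot: [0.627, 0.779, -0.0, 0.0]
ft_force: [-3.3, -0.6, 9.6]
finger_gap: -0.0002
gripper_force: 4.5
```

Request:
step_arm(
  series=[
    [1,[0,0,0.05],[0,0,0]],
    [1,[0,0,0],[0,0,0]],
  ],
)

```text
clock: 29.45
tcp_pos: [0.5082, 0.1397, 0.0221]
eef_rot: [0.627, 0.779, -0.0, 0.0]
ft_force: [-3.7, -1.5, 10.6]
finger_gap: -0.0001
gripper_force: 5.4
```

~1.8 N per step now.

Request:
step_arm(
  series=[
    [1,[0,0,0.05],[0,0,0]],
    [1,[0,0,0],[0,0,0]],
  ],
)

```text
clock: 29.65
tcp_pos: [0.5082, 0.1397, 0.0219]
eef_rot: [0.627, 0.779, -0.0, 0.0]
ft_force: [-4.1, -1.1, 13.3]
finger_gap: 0.0001
gripper_force: 6.3
```

Request:
step_arm(
  series=[
    [1,[0,0,0.05],[0,0,0]],
    [1,[0,0,0],[0,0,0]],
  ],
)

```text
clock: 29.85
tcp_pos: [0.5082, 0.1397, 0.0216]
eef_rot: [0.627, 0.779, -0.001, 0.0]
ft_force: [-4.4, -1.1, 14.8]
finger_gap: -0.0
gripper_force: 7.1
```

Request:
step_arm(
  series=[
    [1,[0,0,0.03],[0,0,0]],
    [1,[0,0,0],[0,0,0]],
  ],
)

```text
clock: 30.05
tcp_pos: [0.5082, 0.1396, 0.0215]
eef_rot: [0.627, 0.779, -0.001, 0.0]
ft_force: [-5.2, -2.0, 15.9]
finger_gap: -0.0002
gripper_force: 7.6
```

Request:
step_arm(
  series=[
    [1,[0,0,-0.6],[0,0,0]],
    [1,[0,0,-2.5],[0,0,0]],
    [1,[0,0,-4],[0,0,0]],
    [1,[0,0,-4],[0,0,0]],
    [1,[-4,0,-3],[0,0,0]],
  ],
)

```text
clock: 30.55
tcp_pos: [0.5164, 0.1079, 0.1635]
eef_rot: [0.623, 0.783, 0.003, -0.0]
ft_force: [1.3, -0.1, -0.7]
finger_gap: -0.0002
gripper_force: 0.0
```

Request:
step_arm(
  series=[
    [1,[-4.5,0,0],[0,0,0]],
    [1,[-4.5,0,0],[0,0,0]],
    [1,[-4.5,0,0],[0,0,0]],
    [1,[-4.5,0,0],[0,0,0]],
    [1,[-3,0,0],[0,0,0]],
  ],
)

```text
clock: 31.05
tcp_pos: [0.5614, -0.1095, 0.1603]
eef_rot: [0.629, 0.777, -0.001, 0.001]
ft_force: [0.3, -0.6, 1.0]
finger_gap: 0.0001
gripper_force: 0.0
```

```bash
python3 - <<'E'
from meas import *
def avg(c,n=5):
    P=[vision.snapshot(c) for _ in range(n)];p=dict(P[-1]);p["pixels"]=np.mean([q["pixels"] for q in P],0).astype(np.uint8);p["z_map"]=np.median([q["z_map"] for q in P],0);return p
s=avg("scene");t=avg("top")
for nm,p in(("scene",s),("top",t)):
    X=cloud(p);a=np.radians(12.3);R=np.array([[np.cos(a),-np.sin(a)],[np.sin(a),np.cos(a)]])
    L=(X[...,:2]-[.556,.1503])@R*1e3
    print(nm,[(u,v,int(m.sum()),round(float(np.median(X[...,2][m])),4)) for u in(-48,48) for v in(-15,15) for m in [(abs(L[...,0]-u)<8)&(abs(L[...,1]-v)<11)] if m.any()])
print(gold(t,.024))
def crop(p,r,c,h,w): return cv2.resize(p["pixels"][r:r+h,c:c+w,::-1],(390,390),interpolation=cv2.INTER_CUBIC)
cv2.imwrite("pics/end.png",np.hstack([crop(s,195,325,100,100),crop(t,215,220,80,80)]))
print(readout.get_state()["tcp_pos"])
E
```

```text
scene [(-48, -15, 26, -0.7485), (-48, 15, 28, -0.7478), (48, -15, 70, 0.005), (48, 15, 66, 0.0049)]
top [(-48, -15, 56, 0.0242), (-48, 15, 57, 0.0241), (48, -15, 56, 0.0232), (48, 15, 57, 0.0235)]
[(np.int32(82), array([0.6031, 0.1623, 0.024 ])), (np.int32(85), array([0.5097, 0.1414, 0.024 ]))]
[ 0.5614 -0.1028  0.1608]
```

View pics/end.png

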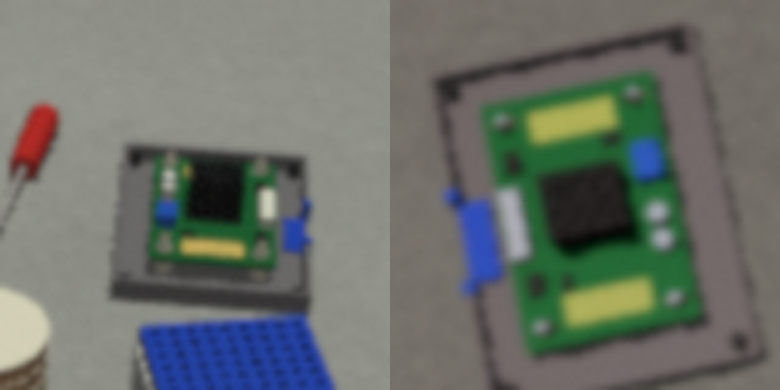

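The picture shows the board flat in the tray, with all four post tips through its holes and the white connector at the blue gap. The depth readings put both ends at seated height, about 24 and 23 mm.

```bash
python3 -c "
from bench import order
print(order.sign_off())"
```

```text
the job is handed in; nothing more can be done
None
```

The board is on its four posts with the connector at the blue gap; each end clicked and was pressed to about 15–16 N (under the 20 N limit), and I signed the job off at about 32 s.

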